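# Scoop walnuts into the baking bowl

## Task

Take the metal scoop by its wooden handle, scoop up all three walnuts from the wooden tray in one go and tip them into the open, wide white bowl (not the mug or the lidded sugar bowl). Use the scoop, not the fingers, on the walnuts, leave the bowl standing upright, and finally set the scoop down level on its floor, back in the tray or on the counter.

Things in the scene. Friction and masses are not known exactly. Their poses are not given: they have to be found in the camera images.
- scoop_grip (a point): Mid-handle of the loose scoop (160 g), where to grip: bar 88 long (x), 20 wide (y), 22 mm tall, 66 mm above the scoop's underside. x runs from mouth to handle end, z up. Pan on the -x side: floor 80 long, 106 wide, 2 mm thick, open front lip 125 mm and 44 mm high back wall 46 mm before this point, sides 32 mm high. Starts at the tray's +x end, mouth to the walnuts, handle past the end wall.
- tray: Fixed wooden tray; origin on the counter, mid-floor; x lengthwise to the scoop end. Floor top 8 mm up, inside 200 mm (x +-100) by 124 mm (y +-62), walls 8 mm thick, tops 38 mm up. The -x end wall is 53 mm high and leans out, 80 deg from the floor: slide the scoop flat until its lip is a few mm from it, and the walnuts ride in; tilt the mouth up 20 deg about the heel to keep them.
- walnut1: Walnut, loose, egg-shaped, 34 mm long, 30 mm thick, about 12 g, smooth (friction about 0.35); origin at its centre. Starts lying in the -x half of the tray.
- walnut2: Second walnut, the same.
- walnut3: Third walnut, the same.
- bowl: Open white ceramic bowl, loose, 500 g, round, rim diameter 160 mm, 62 mm high, wall 5 mm; origin at the centre of its underside, z up. The widest white vessel; not the closed sugar bowl (100 mm wide, 105 mm high) nor the mug (80 mm wide, 95 mm high). Smooth walnuts leave the scoop when its mouth tips down 30 to 45 deg.
Things that resemble listed ones, but are neither listed nor needed, are in the scene too. Leave any red or yellow look-alike of the walnut2 alone.

How it is judged:
On the way, in this order (a step that is already met when the one before it is completed fails the run):
1. all three walnuts lie in the scoop together, lifted clear of the tray (height (world z) of each of walnut1, walnut2, walnut3 above 0.06 m and x of walnut1 in the frame of scoop_grip between -0.13 and -0.045 m and y of walnut1 in the frame of scoop_grip between -0.055 and 0.055 m and z of walnut1 in the frame of scoop_grip between -0.068 and -0.01 m and x of walnut2 in the frame of scoop_grip between -0.13 and -0.045 m and y of walnut2 in the frame of scoop_grip between -0.055 and 0.055 m and z of walnut2 in the frame of scoop_grip between -0.068 and -0.01 m and x of walnut3 in the frame of scoop_grip between -0.13 and -0.045 m and y of walnut3 in the frame of scoop_grip between -0.055 and 0.055 m and z of walnut3 in the frame of scoop_grip between -0.068 and -0.01 m), for 0.2 s.
2. all three walnuts lie in the bowl (horizontal distance between each of walnut1, walnut2, walnut3 and bowl below 0.07 m and z of walnut1 in the frame of bowl between 0 and 0.06 m and z of walnut2 in the frame of bowl between 0 and 0.06 m and z of walnut3 in the frame of bowl between 0 and 0.06 m), for 0.2 s.
At the end, for the whole second after the job is handed in: All three walnuts at rest inside the bowl (within 70 mm of its axis and below its rim), the bowl upright (within 10 degrees) on the counter, and the scoop released, level within 10 degrees, standing on its floor in the tray or on the counter (all of step 2 and linear speed of each of walnut1, walnut2, walnut3 below 0.05 m/s and angle between each of bowl, scoop_grip's own z axis and vertical below 0.17 rad and height (world z) of bowl below 0.012 m and height (world z) of scoop_grip between 0.05 and 0.09 m); the robot touches nothing.
It fails at once if the fingers handle a walnut (over 1 N) (contact force between the fingers and walnut1 above 1 N or contact force between the fingers and walnut2 above 1 N or contact force between the fingers and walnut3 above 1 N).
It also fails if it takes over 54 s, if anything falls off the work surface, if the arm or the gripper's body presses on something with over 40 N, if the wrist force passes 120 N, or if a joint passes its speed limit or range.

## Robot

A 6-joint arm with a two-finger parallel gripper is mounted at the origin on the work surface. World frame = base frame: x ahead of the robot, y to its left, z up, the work surface at z = 0. Lengths are in m, angles in rad, forces in N, time in s.
With the tool pointing down it reaches from about 0.325 to 0.775 m from the base axis. Payload 5.5 kg.
Tool frame: the origin (TCP) lies between the finger pads; the fingertips stand 8 mm ahead of it and the grasp point (between the pads) lies 11 mm behind it (tcp_to_tips is the distance from the TCP to the fingertips, in m); z points along the fingers, y is the line along which they close (so a half turn about z gives the same grasp; the last joint's range is limited). The gripper opens to 88 mm and grips with 3 to 60 N. Pads are 20 mm wide; open, the fingers measure 115 mm over their backs; the gripper's body (75 mm by 178 mm) begins 61 mm behind the grasp point.
Start: joints at [1.239, 0.091, 1.231, -0, 1.82, -0.057], TCP at [0.163, 0.578, 0.231] pointing down, gripper open.
Joint ranges: [-2.87, 2.87], [-0.86, 2.18], [0.17, 2.46], [-1.51, 4.65], [0.06, 2.69], [-2.65, 2.65]. Speed limits (rad/s): [2.57, 2.57, 3.01, 3.14, 3.14, 3.14].

## Interface

Orientations are given as a unit quaternion [w, x, y, z].
In Python, from bench import * gives the robot as it stands. Calls block until the motion is done:
- move_to(position, orientation): joint-space move of the TCP to a pose.
- move_l(position, speed=0.15, orientation=None): straight line of the TCP; orientation=None keeps the orientation; speed is the mean speed in m/s.
- movej(angles): joint-space move.
- gripper_open() and close(): open the fingers fully, or close them until they stop; the grip force is fixed at half the most.
- hold(seconds).
- inverse_kinematics(position, orientation): joint angles nearest the present ones, or None.
- state(): the state.
- get_image(name): name is "scene" or "top"; returns a dict with "frame" (384x512x3 uint8, blue, green, red), "depth" (384x512 float32, m along the optical axis (not along the pixel's ray), 0 where there is no reading), "camera_matrix" (3x3 intrinsics, pixels), "view" (4x4, takes a point from world to camera coordinates). Camera axes: x right, y up, looking along -z (the intrinsics and any distortion apply to the point x, -y, -z); pixel columns grow to the right and rows downward; lengths in m; the calibration is good to about 2 mm. A picture is of the moment at which its call begins.
A pose or a line that the arm cannot do raises IKError and nothing moves.
- job_done(): hands the job in; it is judged then, once.
The state is a dict: "time": time; "joint_pos": joint angles; "dq": joint speeds; "joint_torque": joint torques, N m; "ee_pos": TCP position; "ee_rot": TCP orientation; "ft_force": force on the tool from outside, world axes, zero at the start; "moment": the same for the moment, N m; "finger_gap": finger opening in m; "finger_force": force on a finger pad.
Only numpy, scipy, OpenCV 4.12 (cv2) and the standard library are available. Lean on these libraries where they do the work, as an engineer would, in place of code of your own. Each camera call takes 0.05 s, during which the arm holds its last target. There are 200 camera calls.

## Working session

There is one attempt and no reset: what is moved stays moved. The work goes in short steps, each a Python script; the robot and the scene stay as the last script left them, time stands still between calls to the robot, and variables do not carry over. Pictures are saved under pics/ and viewed, at most 10 in all, crops included, and the job is handed in when it is done.

```bash
mkdir -p pics; ls
cat > h.py <<'E'
from bench import *
import numpy as np, cv2
from scipy.spatial.transform import Rotation as R
def cloud(im):
    d=im["depth"];K=np.array(im["camera_matrix"]);V=np.array(im["view"])
    v,u=np.mgrid[:d.shape[0],:d.shape[1]]
    p=np.stack([(u-K[0,2])/K[0,0]*d,-(v-K[1,2])/K[1,1]*d,-d,np.ones_like(d)],-1)
    w=(p@np.linalg.inv(V).T)[...,:3]; w[d==0]=np.nan
    return w
E
python3 - <<'E'
from h import *
for n in("scene","top"):
    im=get_image(n); cv2.imwrite(f"pics/{n}0.png",im["frame"]); np.savez(f"{n}0.npz",**im)
    print(n,np.array(im["camera_matrix"]).round(1).tolist(),np.array(im["view"]).round(3).tolist(),(im["depth"]==0).mean())
s=state();print(s["time"],s["ee_rot"],s["ee_pos"])
E
```

```text
pics
scene [[350.6, 0.0, 257.1], [0.0, 350.6, 188.2], [0.0, 0.0, 1.0]] [[-0.382, 0.924, 0.02, 0.171], [-0.633, -0.278, 0.722, 0.302], [0.673, 0.263, 0.691, -1.155], [0.0, 0.0, 0.0, 1.0]] 0.0038401285807291665
top [[470.1, 0.0, 268.3], [0.0, 470.1, 184.4], [0.0, 0.0, 1.0]] [[0.028, -1.0, 0.004, 0.03], [0.986, 0.028, 0.162, -0.531], [-0.162, -0.0, 0.987, -1.0], [0.0, 0.0, 0.0, 1.0]] 0.0038096110026041665
0.1 [-1.75811649e-04  1.36961853e-01  9.90575918e-01 -8.78057365e-04] [0.16272506 0.57724525 0.22960148]
```

View pics/scene0.png

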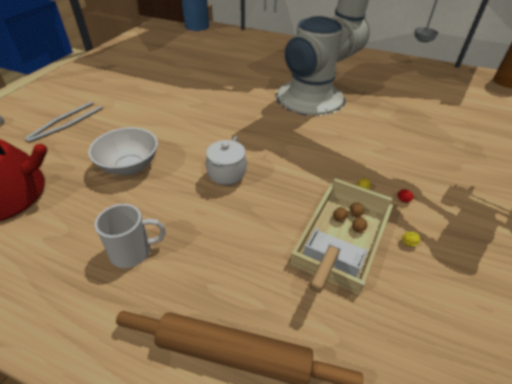

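View pics/top0.png

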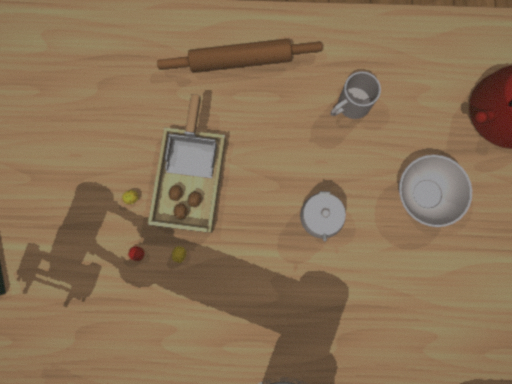

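The top view shows the tray around (187,180), with the scoop handle at (193,113) and three brown walnuts at (176,192), (195,199) and (181,211). The red (136,253) and yellow (130,197), (178,254) look-alikes lie outside the tray. Vessels that could be taken for the bowl are the mug (358,95), the sugar bowl (324,215) and the wide open bowl (435,190); I choose the last. The rolling pin (240,55) could be taken for the wooden handle.

Run:
```python
from h import *
im=dict(np.load("top0.npz"));w=cloud(im);f=im["frame"];hsv=cv2.cvtColor(f,cv2.COLOR_BGR2HSV)
for n,p in dict(handle=(193,113),pan=(190,155),rim_r=(221,150),floor=(205,215),w1=(176,192),w2=(195,199),w3=(181,211),bowl=(428,193),counter=(300,130)).items(): print(n,w[p[1],p[0]].round(3),hsv[p[1],p[0]])
h,wd=f.shape[:2];v,u=np.mgrid[:h,:wd]
z=w[...,2]
roi=(u>140)&(u<235)&(v>85)&(v<240)
# side-wall tops
m=(roi&(z>.030)&(z<.046)).astype(np.uint8)
m=cv2.morphologyEx(m,cv2.MORPH_OPEN,np.ones((2,2)))
# handle
hm=roi&(v<140)&(z>.055)&(z<.1)
P=w[hm];print("handle n",len(P),"z",np.percentile(P[:,2],[5,50,95]).round(4))
print(cv2.minAreaRect((P[:,:2]*1000).astype(np.float32)))
# tray outer outline
P=w[roi&(z>.027)&(z<.06)&(v>125)];print(cv2.minAreaRect((P[:,:2]*1000).astype(np.float32)))
# walnuts
wm=(roi&(v>175)&(hsv[...,0]<16)&(hsv[...,1]>110)).astype(np.uint8)
n,l,s,c=cv2.connectedComponentsWithStats(wm)
for i in range(1,n):
    if s[i,4]>30: print("wal",c[i],s[i,4],np.nanmedian(w[l==i],0).round(3),np.nanmax(w[l==i][:,2]))
# bowl
bm=(u>390)&(u<480)&(v>145)&(v<235)&(z>.052)&(z<.07)
P=w[bm];print("bowl",cv2.minEnclosingCircle((P[:,:2]*1000).astype(np.float32)),P[:,2].max())
x,y,_=np.nan_to_num(w[183,190]);
ov=cv2.resize(f[80:245,130:250],None,fx=4,fy=4,interpolation=cv2.INTER_CUBIC)[:600]
zz=cv2.applyColorMap((np.clip(np.nan_to_num(z),0,.09)/.09*255).astype(np.uint8),cv2.COLORMAP_JET)
cv2.imwrite("pics/crop1.png",cv2.resize(np.hstack([f[80:245,140:240],zz[80:245,140:240]]),None,fx=3.6,fy=3.6,interpolation=cv2.INTER_NEAREST))
```

```text
handle [0.676 0.214 0.085] [ 16 101 151]
pan [0.599 0.228 0.011] [120   3 158]
rim_r [0.607 0.155 0.033] [ 24  77 145]
floor [0.461 0.187 0.006] [ 22  83 154]
w1 [0.508 0.25  0.036] [ 13 128 112]
w2 [0.493 0.207 0.039] [ 14 132 112]
w3 [0.466 0.236 0.039] [ 13 128 112]
bowl [ 0.526 -0.322  0.006] [130   5 154]
counter [ 0.669 -0.026 -0.001] [ 17  97 153]
handle n 442 z [0.0694 0.0844 0.0877]
((674.1134643554688, 205.95042419433594), (39.372276306152344, 92.77044677734375), 84.03614807128906)
((538.5916137695312, 227.7710723876953), (141.08135986328125, 223.8507537841797), 84.28250122070312)
wal [174.89908257 192.23853211] 109 [0.508 0.252 0.035] 0.04255253556098726
wal [194.34453782 198.80672269] 119 [0.494 0.209 0.035] 0.042565560833623506
wal [180.0620155  210.74418605] 129 [0.466 0.239 0.034] 0.03924703495084647
bowl ((524.6178588867188, -319.4182434082031), 79.65449523925781) 0.06797714039767788
```

View pics/crop1.png

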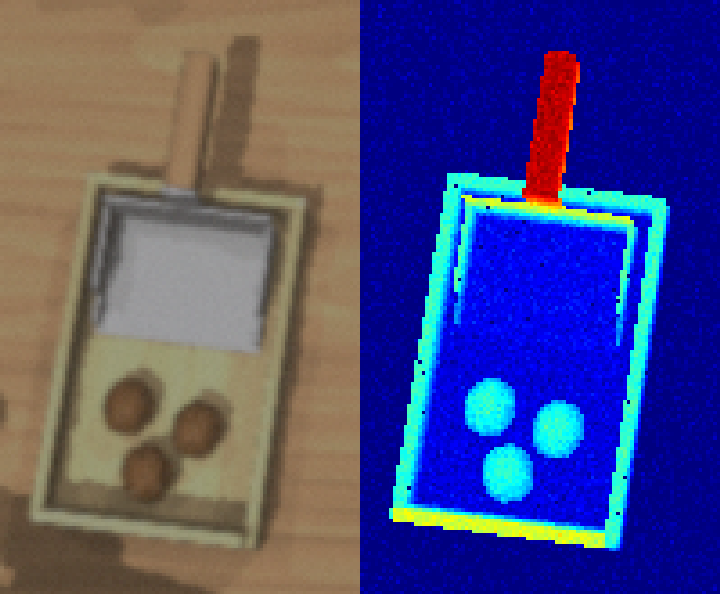

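The close crop confirms the choice: three brown walnuts in front of the pan mouth, a wooden handle 85 mm high past the end wall, and the high leaning wall at the bottom end. Next I refine the geometry and check IK for every stage.

```bash
cat >> h.py <<'E'
GX=-0.015
RD=R.from_euler("y",180,degrees=True)
def tool(p,yaw,up=0):
    "scoop_grip position, yaw (deg), mouth-up angle (deg) -> TCP pose"
    Rs=R.from_euler("ZY",[yaw,up],degrees=True)
    q=(Rs*RD).as_quat()
    return np.array(p)+Rs.apply([GX,0,-.011]),[q[3],q[0],q[1],q[2]]
def pivot(p0,yaw,up,local=(-.046,0,-.066)):
    "grip position after tilting about a scoop-fixed point"
    local=np.array(local)
    f=lambda a:R.from_euler("ZY",[yaw,a],degrees=True).apply(local)
    return np.array(p0)+f(0)-f(up)
E
python3 - <<'E'
from h import *
im=dict(np.load("top0.npz"));w=cloud(im)
v,u=np.mgrid[:384,:512];z=w[...,2]
roi=(u>140)&(u<235)&(v>85)&(v<240)
T=w[roi&(z>.028)&(z<.06)&(v>125)]
c,s,a=cv2.minAreaRect((T[:,:2]*1000).astype(np.float32)); ty=a-90
ax=np.array([np.cos(np.radians(ty)),np.sin(np.radians(ty))]); ay=np.array([-ax[1],ax[0]])
org=np.array(c)/1000+.004*ax
H=w[roi&(z>.078)&(z<.1)]
l=cv2.fitLine((H[:,:2]*1000).astype(np.float32),cv2.DIST_HUBER,0,.1,.1).ravel();print("tray",org,ty,"handle yaw",np.degrees(np.arctan2(l[1],l[0])))
d=H[:,:2]-org;X=d@ax;Y=d@ay;print("handle in tray: x",np.percentile(X,[1,50,99]),"y",np.percentile(Y,[2,50,98]))
B=w[roi&(z>.046)&(z<.058)][:,:2]-org;B=B[B@ax>0];print("backwall x",np.percentile(B@ax,[5,50,95]),"y",np.percentile(B@ay,[2,98]))
T2=T[:,:2]-org;print("tray ext",np.percentile(T2@ax,[.5,99.5]),np.percentile(T2@ay,[.5,99.5]))
for p in[(.508,.252),(.494,.209),(.466,.239)]: q=np.array(p)-org;print("walnut",(q@ax).round(3),(q@ay).round(3))
S=w[(u>290)&(u<355)&(v>180)&(v<250)&(z>.03)];print("sugar",S.min(0).round(3),S.max(0).round(3))
M=w[(u>325)&(u<390)&(v>65)&(v<125)&(z>.03)];print("mug",M.min(0).round(3),M.max(0).round(3))
def at(x,y,zz): return [*(org+ax*x+ay*y),zz]
for n,pp in dict(grasp=tool(at(.142,0,.074),ty),slide=tool(at(.03,0,.074),ty),tilt=tool(pivot(at(.03,0,.078),ty,20),ty,20),lift=tool(at(.03,0,.26),ty,20)).items():
    j=inverse_kinematics(*pp);print(n,pp[0].round(3),None if j is None else np.round(j,2))
for yaw in range(-110,50,20):
    o=[]
    for up in(20,0,-20,-45,-55):
        Rs=R.from_euler("ZY",[yaw,up],degrees=True);f=-R.from_euler("Z",[yaw],degrees=True).apply([1,0,0])[0]
        lip=np.array([.5246,-.3194,.085])-.03*f
        j=inverse_kinematics(*tool(lip-Rs.apply([-.125,0,-.066]),yaw,up)); o.append(None if j is None else np.round(j,1).tolist())
    print(yaw,o)
print("place",inverse_kinematics(*tool([.66,.06,.066],0)))
E
```

```text
tray [0.54257171 0.22737258] -5.717498779296875 handle yaw -5.3322735
handle in tray: x [0.08743985 0.13149388 0.17736786] y [-0.00859697  0.00045228  0.0107525 ]
backwall x [0.08576492 0.08712358 0.08916499] y [-0.05001454  0.05188334]
tray ext [-0.11560384  0.10685436] [-0.07015817  0.06978878]
walnut -0.037 0.021
walnut -0.046 -0.023
walnut -0.077 0.004
sugar [ 0.407 -0.122  0.042] [ 0.513 -0.026  0.108]
mug [ 0.693 -0.193  0.03 ] [ 0.778 -0.091  0.1  ]
grasp [0.669 0.215 0.063] [ 0.26  0.39  1.18 -0.    1.57 -1.21]
slide [0.557 0.226 0.063] [ 0.33  0.13  1.49 -0.    1.52 -1.14]
tilt [0.574 0.224 0.053] [ 0.25  0.46  1.14  0.12  1.86 -1.2 ]
lift [0.555 0.226 0.255] [ 0.26  0.39  0.88  0.15  2.2  -1.14]
-110 [[-1.0, 0.4, 1.1, 0.3, 1.8, -0.6], [-0.8, 0.2, 1.2, -0.0, 1.7, -0.5], [-0.6, 0.1, 1.3, -0.3, 1.6, -0.3], [-0.3, 0.1, 1.4, -0.8, 1.6, 0.0], [-0.2, 0.2, 1.5, -1.0, 1.6, 0.1]]
-90 [[-0.9, 0.6, 0.8, 0.2, 1.9, -0.8], [-0.8, 0.4, 1.1, -0.0, 1.7, -0.8], [-0.6, 0.1, 1.3, -0.3, 1.5, -0.6], [-0.3, -0.0, 1.6, -0.8, 1.3, -0.3], [-0.2, -0.1, 1.7, -1.0, 1.4, -0.1]]
-70 [[-0.8, 0.8, 0.6, 0.2,
[... 306 characters left out ...]
 -0.4, 2.0, -0.5, 0.7, -0.9]]
-30 [[-0.6, 1.0, 0.2, -0.0, 2.2, -1.6], [-0.6, 0.5, 0.9, 0.0, 1.7, -1.6], [-0.6, 0.1, 1.3, 0.0, 1.3, -1.7], [-0.6, -0.3, 1.9, 0.1, 0.8, -1.7], [-0.6, -0.5, 2.0, 0.2, 0.6, -1.8]]
-10 [[-0.5, 1.0, 0.4, -0.1, 2.2, -1.9], [-0.5, 0.5, 0.9, 0.0, 1.7, -1.9], [-0.6, 0.1, 1.3, 0.1, 1.4, -2.0], [-0.8, -0.3, 1.8, 0.5, 1.0, -2.3], [-0.8, -0.4, 2.0, 0.7, 0.9, -2.5]]
10 [[-0.4, 0.8, 0.6, -0.2, 2.0, -2.2], [-0.5, 0.4, 1.0, 0.0, 1.7, -2.2], [-0.6, 0.1, 1.3, 0.2, 1.4, -2.4], None, None]
30 [[-0.3, 0.6, 0.9, -0.3, 1.9, -2.4], [-0.4, 0.3, 1.1, 0.0, 1.7, -2.5], None, None, None]
place [ 4.02456158e-02  2.52942273e-01  1.36226529e+00 -4.44089210e-16
  1.52638509e+00 -1.53055071e+00]
```

```bash
cat >> h.py <<'E'
TY=-5.7;ORG=np.array([.5426,.2274])
AX=np.array([np.cos(np.radians(TY)),np.sin(np.radians(TY))]);AY=np.array([-AX[1],AX[0]])
def at(x,y,zz): return [*(ORG+AX*x+AY*y),zz]
def ml(pp,v=.15): move_l(pp[0],speed=v,orientation=pp[1])
def snap(n,cam="top"):
    im=get_image(cam);cv2.imwrite(f"pics/{n}.png",im["frame"]);np.savez(f"{n}.npz",**im);return im
def rep(n):
    s=state();print(n,round(s["time"],2),np.round(s["ee_pos"],4),"F",np.round(s["ft_force"],1),"gap",round(s["finger_gap"],4),np.round(s["finger_force"],1))
E
python3 - <<'E'
from h import *
move_to(*tool(at(.1335,0,.15),TY)); rep("above")
ml(tool(at(.1335,0,.074),TY),.1); rep("down")
close(); rep("closed")
ml(tool(at(.0295,0,.0742),TY),.06); rep("slid")
a=snap("slid");b=snap("slid_s","scene")
A=cv2.resize(a["frame"][80:250,120:260],None,fx=3.4,fy=3.4);B=cv2.resize(b["frame"][160:310,270:420],(578,578))[:,:400]
cv2.imwrite("pics/slid_v.png",cv2.resize(np.hstack([A,B]),None,fx=.9,fy=.9)[:600,:800])
E
```

```text
above 2.33 [0.6602 0.2168 0.1394] F [ 0.  -0.2  0.7] gap 0.088 0.0
down 3.23 [0.661  0.2158 0.064 ] F [-0.9  0.6 -0.5] gap 0.0876 0.0
closed 4.28 [0.6605 0.2157 0.063 ] F [ 0.4  0.4 -0.8] gap 0.0197 29.9
slid 6.17 [0.5572 0.2259 0.0631] F [-0.1  0.2 -0.9] gap 0.0195 29.9
```

View pics/slid_v.png

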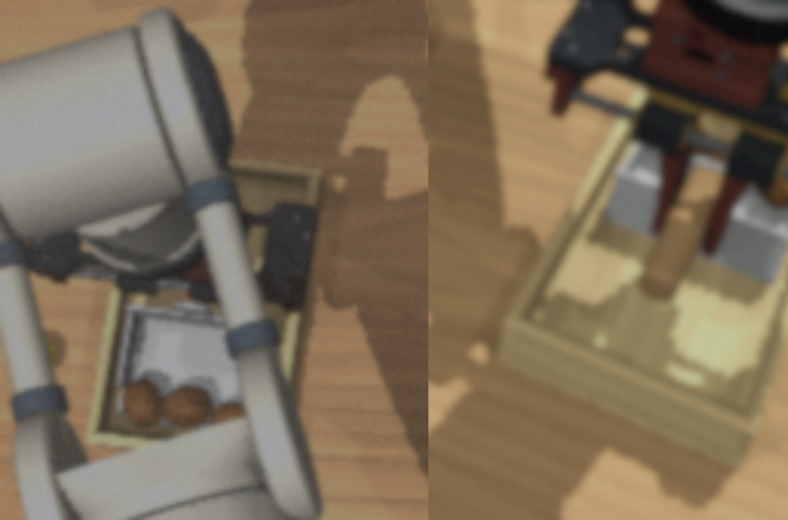

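The picture shows all three walnuts in a row just inside the pan mouth, at crop (145,400), (187,405) and (232,415). The third is partly hidden by the arm. I'll creep in slightly further, tilt about the heel and lift.

Run:
```python
from h import *
p=at(.0275,0,.0742); ml(tool(p,TY),.02); rep("in")
for a in(5,10,15,20,24): ml(tool(pivot(at(.0275,0,.0747),TY,a),TY,a),.04)
rep("tilted"); hold(.4)
q=pivot(at(.0275,0,.0747),TY,24); q[2]+=.03
ml(tool(q,TY,24),.06); q[2]+=.12; ml(tool(q,TY,24),.12); rep("lifted"); hold(.3)
a=snap("lift");b=snap("lift_s","scene")
print(q)
cv2.imwrite("pics/lift_v.png",np.hstack([cv2.resize(a["frame"][60:260,120:270],(400,533)),cv2.resize(b["frame"][110:310,270:420],(400,533))]))
```

```text
in 6.52 [0.555  0.2262 0.0632] F [-0.3 -0.3 -2.7] gap 0.02 29.9
tilted 7.93 [0.5745 0.2242 0.0461] F [-1.   0.1 -1.5] gap 0.0197 30.0
lifted 10.13 [0.5744 0.2241 0.1951] F [ 0.1 -0.3 -2.5] gap 0.0201 30.0
[0.59271867 0.22239749 0.20028411]
```

View pics/lift_v.png

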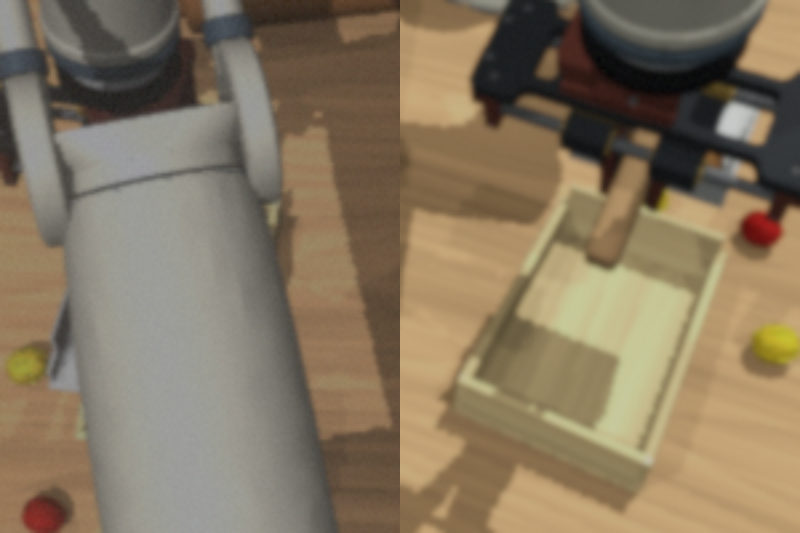

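The visible part of the tray floor is empty, so the walnuts ride in the scoop, hidden behind the arm. I'll carry level toward the bowl and look again.

```bash
cat >> h.py <<'E'
BOWL=np.array([.5246,-.3194]);PY=-63.7
def pour(up,zl=.085,back=.03):
    "grip with the lip over the bowl, back m behind its centre"
    Rs=R.from_euler("ZY",[PY,up],degrees=True);f=-R.from_euler("Z",PY,degrees=True).apply([1,0,0])
    lip=np.array([*BOWL,zl])-back*f
    return tool(lip-Rs.apply([-.125,0,-.066]),PY,up)
E
python3 - <<'E'
from h import *
q=np.array([0.59271867,0.22239749,0.27])
ml(tool(q,TY,24),.1)
g=pour(20,.17)
Rs=R.from_euler("ZY",[PY,24],degrees=True)
ml(pour(24,.24),.14); rep("over"); hold(.3)
a=snap("carry");b=snap("carry_s","scene")
cv2.imwrite("pics/carry_v.png",np.hstack([cv2.resize(a["frame"][130:250,130:230],(300,360)),cv2.resize(b["frame"][20:220,50:300],(450,360))]))
E
```

```text
Traceback (most recent call last):
  File "h.py", line 25, in ml
    def ml(pp,v=.15): move_l(pp[0],speed=v,orientation=pp[1])
                      ~~~~~~^^^^^^^^^^^^^^^^^^^^^^^^^^^^^^^^^
bench.IKError: the arm cannot follow that straight line within its joint ranges
```

Run:
```python
from h import *
q=np.array([0.59271867,0.22239749,0.27])
for t in(-20,-40,PY-TY):
    ml(tool(R.from_euler("z",t,degrees=True).apply(q),TY+t,24),.14)
rep("over"); hold(.3)
for up,zl in((10,.15),(0,.13),(0,.1),(-15,.09),(-30,.085),(-45,.085)):
    j=inverse_kinematics(*pour(up,zl));print(up,pour(up,zl)[0].round(3),None if j is None else np.round(j,2))
a=snap("carry");b=snap("carry_s","scene")
cv2.imwrite("pics/carry_v.png",np.hstack([cv2.resize(a["frame"][110:250,130:230],(300,420)),cv2.resize(b["frame"][20:220,50:300],(500,420))]))
```

```text
over 16.27 [ 0.4952 -0.3677  0.2661] F [ 0.9 -0.2 -1. ] gap 0.02 30.0
10 [ 0.59  -0.452  0.185] [-0.73  0.68  0.59  0.07  2.04 -1.16]
0 [ 0.587 -0.445  0.185] [-0.7   0.47  0.86 -0.    1.81 -1.15]
0 [ 0.587 -0.445  0.155] [-0.7   0.47  0.92 -0.    1.75 -1.15]
-15 [ 0.579 -0.429  0.172] [-0.63  0.2   1.23 -0.12  1.47 -1.09]
-30 [ 0.568 -0.407  0.188] [-0.54 -0.03  1.51 -0.29  1.22 -0.96]
-45 [ 0.555 -0.381  0.202] [-0.42 -0.23  1.77 -0.55  1.02 -0.73]
```

View pics/carry_v.png

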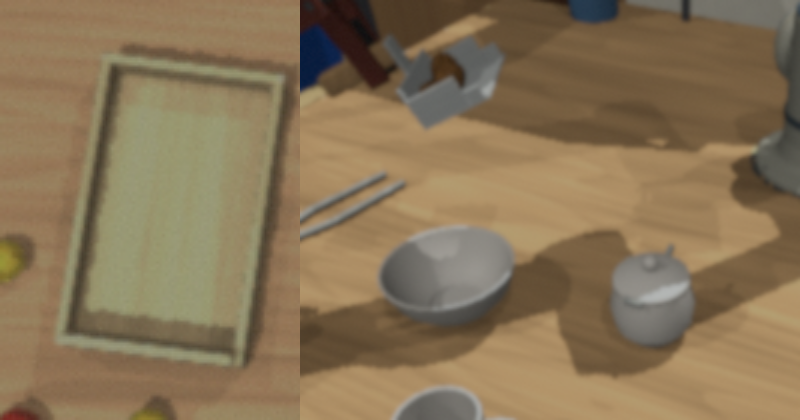

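The tray is empty and a walnut shows in the scoop at crop (445,70), so the walnuts were carried along. The red kettle stands near the intended handle position, so I'll check clearance before choosing the pour yaw.

Run:
```python
from h import *
w=np.concatenate([cloud(dict(np.load(n+"0.npz"))).reshape(-1,3) for n in("scene","top")])
d=w[(w[:,2]>.02)&(w[:,1]<-.3)&(w[:,0]>.15)&(w[:,0]<.9)&(w[:,1]>-.8)&(w[:,2]<.4)]
d=d[np.hypot(d[:,0]-.5246,d[:,1]+.3194)>.088]
H,xe,ye=np.histogram2d(d[:,0],d[:,1],bins=[np.arange(.15,.91,.04),np.arange(-.8,-.29,.04)])
for i in range(len(xe)-1):
    for k in range(len(ye)-1):
        if H[i,k]>3:
            s=(d[:,0]>=xe[i])&(d[:,0]<xe[i+1])&(d[:,1]>=ye[k])&(d[:,1]<ye[k+1]);print("x%.2f y%.2f n%d z%.2f"%(xe[i],ye[k],H[i,k],d[s,2].max()),end=" | ")
import h
for PYY in(-100,-110,-120):
    h.PY=PYY;print("\n",PYY)
    for up,zl in((24,.2),(10,.15),(0,.1),(-15,.09),(-30,.085),(-45,.085)):
        j=inverse_kinematics(*pour(up,zl));print(up,pour(up,zl)[0].round(3),None if j is None else np.round(j,2))
```

```text
x0.63 y-0.52 n140 z0.12 | x0.63 y-0.48 n503 z0.10 | x0.63 y-0.44 n13 z0.14 | x0.63 y-0.40 n120 z0.15 | x0.67 y-0.52 n42 z0.13 | x0.67 y-0.48 n821 z0.14 | x0.67 y-0.44 n714 z0.14 | x0.67 y-0.40 n271 z0.15 | x0.71 y-0.48 n485 z0.13 | x0.71 y-0.44 n1159 z0.10 | x0.75 y-0.48 n309 z0.13 | x0.75 y-0.44 n570 z0.09 | x0.79 y-0.52 n15 z0.10 | x0.79 y-0.48 n81 z0.10 | 
 -100
24 [ 0.498 -0.47   0.206] [-0.95  0.58  0.73  0.34  2.1  -0.64]
10 [ 0.499 -0.465  0.185] [-0.87  0.41  0.95  0.14  1.89 -0.66]
0 [ 0.5   -0.457  0.155] [-0.79  0.3   1.13 -0.    1.71 -0.62]
-15 [ 0.503 -0.44   0.172] [-0.65  0.16  1.28 -0.23  1.58 -0.49]
-30 [ 0.508 -0.416  0.188] [-0.49  0.07  1.41 -0.5   1.5  -0.32]
-45 [ 0.513 -0.387  0.202] [-0.32  0.04  1.52 -0.78  1.48 -0.12]

 -110
24 [ 0.472 -0.463  0.206] [-1.    0.45  0.9   0.37  2.02 -0.52]
10 [ 0.474 -0.458  0.185] [-0.9   0.32  1.06  0.15  1.85 -0.51]
0 [ 0.477 -0.451  0.155] [-0.81  0.24  1.2  -0.    1.7  -0.46]
-15 [ 0.483 -0.434  0.172] [-0.65  0.15  1.3  -0.25  1.62 -0.33]
-30 [ 0.491 -0.411  0.188] [-0.48  0.1   1.38 -0.52  1.58 -0.16]
-45 [ 0.501 -0.384  0.202] [-0.32  0.12  1.43 -0.79  1.61  0.  ]

 -120
24 [ 0.448 -0.452  0.206] [-1.04  0.32  1.06  0.39  1.94 -0.4 ]
10 [ 0.451 -0.447  0.185] [-0.92  0.23  1.17  0.17  1.81 -0.36]
0 [ 0.455 -0.441  0.155] [-0.82  0.18  1.27 -0.    1.69 -0.3 ]
-15 [ 0.464 -0.425  0.172] [-0.66  0.13  1.31 -0.26  1.66 -0.16]
-30 [ 0.476 -0.404  0.188] [-0.48  0.14  1.34 -0.53  1.67 -0.01]
-45 [ 0.49  -0.379  0.202] [-0.33  0.19  1.35 -0.78  1.73  0.12]
```

```bash
sed -i 's/PY=-63.7/PY=-110/' h.py
python3 - <<'E'
from h import *
b=.045
ml(pour(24,.2,b),.12)
ml(pour(8,.12,b),.12); rep("pre")
for up in(0,-10,-20,-30,-40): ml(pour(up,.08,b),.07)
hold(.5); rep("poured"); 
a=snap("pour");c=snap("pour_s","scene")
cv2.imwrite("pics/pour_v.png",np.hstack([cv2.resize(a["frame"][130:250,392:512],(400,400)),cv2.resize(c["frame"][80:200,60:180],(400,400))]))
E
```

```text
pre 18.43 [ 0.4699 -0.4704  0.1599] F [-0.5  0.3 -1.5] gap 0.02 30.0
poured 21.27 [ 0.4924 -0.4078  0.1929] F [ 0.2 -0.3 -1.7] gap 0.0198 30.0
```

View pics/pour_v.png

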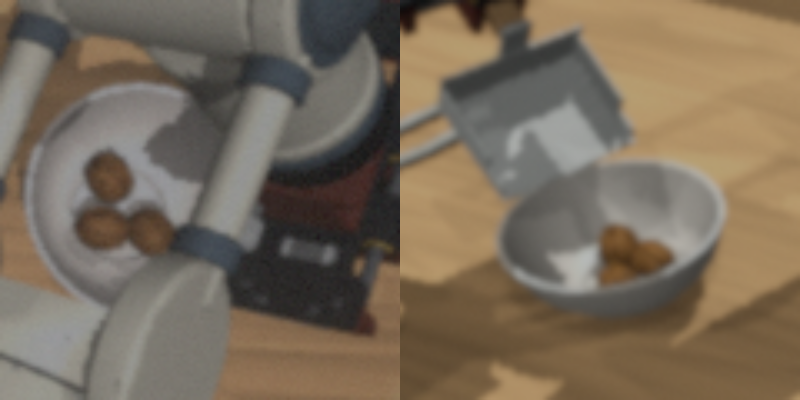

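All three walnuts lie in the bowl, at left crop (108,175), (102,228) and (150,232), and the scoop is empty. I'll retract and set the scoop down on free counter between the tray and the sugar bowl.

Run:
```python
from h import *
ml(pour(-40,.2,.045),.15)
ml(tool([.46,-.42,.30],-110,0),.2)
move_to(*tool([.64,.06,.25],0)); rep("moved")
ml(tool([.64,.06,.085],0),.12); rep("low")
z=.085;f0=state()["ft_force"][2]
while z>.062:
    z-=.0015; ml(tool([.64,.06,z],0),.02); f=state()["ft_force"][2]
    if f-f0>4: break
rep("touch");print(z)
gripper_open(); hold(.3); rep("open")
ml(tool([.64,.06,.2],0),.12)
j=np.array(state()["joint_pos"]); j[0]+=.9; movej(j.tolist()); hold(.3); rep("away")
a=snap("end");c=snap("end_s","scene")
w=cloud(a);v,u=np.mgrid[:384,:512];z=w[...,2];x=w[...,0];y=w[...,1]
h=w[(abs(y-.06)<.03)&(x>.6)&(x<.70)&(z>.05)];print("handle",len(h),h.mean(0).round(3),"slope",np.polyfit(h[:,0],h[:,2],1),np.polyfit(h[:,1],h[:,2],1))
B=w[(u>385)&(u<485)&(v>140)&(v<240)&(z>.052)&(z<.07)];print(cv2.minEnclosingCircle((B[:,:2]*1000).astype(np.float32)))
cv2.imwrite("pics/end_v.png",np.hstack([a["frame"][60:300,100:500],c["frame"][60:300,50:450]]))
```

```text
moved 24.97 [0.6251 0.0592 0.2392] F [-0.2 -0.5 -1.7] gap 0.0198 30.0
low 26.49 [0.6256 0.06   0.0752] F [-1.3  0.5 -1.5] gap 0.0197 30.0
touch 29.99 [0.6254 0.06   0.0543] F [-1.2 -0.1  5. ] gap 0.0198 30.0
0.06399999999999999
open 31.43 [0.625 0.06  0.053] F [ 0.1  0.  -1.2] gap 0.0875 0.0
away 34.98 [0.3417 0.5263 0.1877] F [0.5 1.1 0.4] gap 0.0877 0.0
handle 336 [0.642 0.061 0.077] slope [0.00982866 0.07020279] [-0.00170777  0.07661399]
((524.4844360351562, -319.41143798828125), 80.08639526367188)
```

View pics/end_v.png

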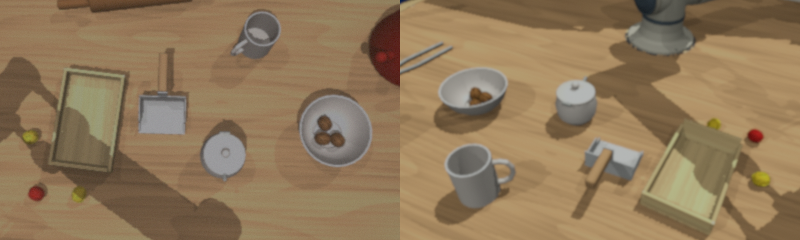

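The scoop stands level on the counter at crop (163,110), the three walnuts are in the bowl at (330,131), the bowl has not moved, and the arm is clear.

```bash
python3 -c "
from bench import *
print(job_done())"
```

```text
the job is handed in; nothing more can be done
None
```

The job is handed in, though no verdict came back: all three walnuts were scooped in one go and tipped into the wide white bowl, which stayed upright, and the scoop stands level and released on the counter.

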